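# Lay out the filling board for a batch of hand soap

### The job

Lay out the round wooden paddle board for bottling, everything upright and inside its dark circle, left and right being judged looking along the board from its handle: stand the blue jar on the big middle circle and set the white funnel spout-down in its mouth, stand the amber bottle on the circle between the jar and the handle, the green bottle on the circle left of the jar, and the violet bottle on the circle behind the jar. Leave the tin that is already on the board's right-hand circle, and the black bottle and the cork-topped pot on the grey tray, where they are.

Things in the scene. Friction and masses are not known exactly. Their poses are not given: they have to be found in the camera images.
- board: Fixed round light-wood board, 280 mm across, top at z 12 mm; flat handle along its -x (50 mm wide, to 250 mm from the centre), pointing to the robot within 0.8 rad. Origin: centre of underside. Dark circles on it: middle (radius 38.5 mm) at the origin; four (radius 32.5 mm) centred 88 mm away: -x between middle and handle, +x behind, +y left, -y right.
- jar: Open straight round jar, blue ceramic, 54 mm outer diameter, 75 mm tall, mouth 44 mm inside, empty. Starts upright on the fixed round grey tray (280 mm across, top at z 6 mm) that lies on the other side from the board. Origin: centre of the underside, z up.
- funnel: White funnel, 56 mm tall: upright band 62 mm across from 40 to 56 mm height (grasp there), cone below to 35 mm across at 20 mm height, spout 35 to 32 mm across. Starts on its spout on the grey tray (top at z 6 mm). Seated, its cone rests on the jar's rim, its origin about 48 mm above the jar's. Origin: centre of the spout's lower end, z up.
- amber_bottle: Brown amber with black cap, on the grey tray at the start; round bottle 34 mm in diameter and 82 mm tall: straight body up to 52 mm with a paper label band, sloping shoulder to 60 mm, then a 23 mm wide cap over the top 19 mm. Origin: centre of the underside, z up.
- green_bottle: Green with yellow cap, on the grey tray at the start; round bottle 34 mm in diameter and 82 mm tall: straight body up to 52 mm with a paper label band, sloping shoulder to 60 mm, then a 23 mm wide cap over the top 19 mm. Origin: centre of the underside, z up.
- violet_bottle: Violet with lilac cap, on the grey tray at the start; round bottle 34 mm in diameter and 82 mm tall: straight body up to 52 mm with a paper label band, sloping shoulder to 60 mm, then a 23 mm wide cap over the top 19 mm. Origin: centre of the underside, z up.
- black_bottle: Not to be moved. Black with red cap, on the grey tray; round bottle 34 mm in diameter and 82 mm tall: straight body up to 52 mm with a paper label band, sloping shoulder to 60 mm, then a 23 mm wide cap over the top 19 mm. Origin: centre of the underside, z up.
- cork_pot: Not to be moved. Terracotta pot, 42 mm in diameter, with a cork stopper, 52 mm tall in all, on the grey tray. Origin: centre of the underside.
- tin: Not to be moved. Flat round aluminium tin, 52 mm in diameter, 28 mm tall, on the board's right-hand circle (the board's -y). Origin: centre of the underside.
Mind the look-alikes: they are no part of the job. There is more than one size of the violet_bottle; the job needs the smaller.

How it is judged (in metres and radians):
At the end, for the whole second after the job is handed in: Along each board axis, jar within 13 mm and bottles within 14 mm of their circles' centres, on the board; funnel seated in the jar (8 mm sideways, origin 40-56 mm above the jar's); all upright within 0.12 rad, at rest; tin, black bottle and cork pot within 20 mm of their starts (x of jar in the frame of board between -0.013 and 0.013 m and y of jar in the frame of board between -0.013 and 0.013 m and x of amber_bottle in the frame of board between -0.102 and -0.074 m and y of amber_bottle in the frame of board between -0.014 and 0.014 m and x of green_bottle in the frame of board between -0.014 and 0.014 m and y of green_bottle in the frame of board between 0.074 and 0.102 m and x of violet_bottle in the frame of board between 0.074 and 0.102 m and y of violet_bottle in the frame of board between -0.014 and 0.014 m and z of jar in the frame of board between 0.008 and 0.018 m and z of amber_bottle in the frame of board between 0.008 and 0.018 m and z of green_bottle in the frame of board between 0.008 and 0.018 m and z of violet_bottle in the frame of board between 0.008 and 0.018 m and horizontal distance between funnel and jar below 0.008 m and z of funnel in the frame of jar between 0.04 and 0.056 m and angle between each of jar, funnel, amber_bottle, green_bottle, violet_bottle's own z axis and vertical below 0.12 rad and linear speed of each of jar, funnel, amber_bottle, green_bottle, violet_bottle below 0.02 m/s and angular speed of each of jar, funnel, amber_bottle, green_bottle, violet_bottle below 0.3 rad/s and distance of each of tin, black_bottle, cork_pot from where it was at the start of the episode below 0.02 m); the robot touches nothing.
It fails at once if the tin, the black bottle or the cork-topped pot is shoved 30 mm or more, or tipped over (distance of any of tin, black_bottle, cork_pot from where it was at the start of the episode above 0.03 m or angle between any of tin, black_bottle, cork_pot's own z axis and vertical above 0.5 rad).
It also fails if it takes over 118 s, if anything falls off the work surface, if the arm or the gripper's body presses on something with over 40 N, if the wrist force passes 120 N, or if a joint passes its speed limit or range.

### The arm

A 6-joint arm with a two-finger parallel gripper is mounted at the origin on the work surface. World frame = base frame: x ahead of the robot, y to its left, z up, the work surface at z = 0. Lengths are in mm, angles in rad, forces in N, time in s.
With the tool pointing down it reaches from about 350 to 775 mm from the base axis. Payload 7.3 kg.
Tool frame: the origin (TCP) lies on the centre line of the jaws, within the pads' length; the fingertips stand 22 mm ahead of it and the grasp point (between the pads) lies 3 mm ahead of it; z points along the fingers, y is the direction in which the jaws open and shut (so a half turn about z gives the same grasp; the last joint's range is limited). The gripper opens to 92 mm and grips with 3 to 60 N. Pads are 19 mm wide; open, the fingers measure 130 mm over their backs; the gripper's body (75 mm by 190 mm) begins 47 mm behind the grasp point.
Start: joints at [-1.421, 0.342, 1.524, -0, 1.275, -0.146], TCP at [153.062, -502.21, 248.741] pointing down, gripper open.
Joint ranges: [-2.53, 2.53], [-0.77, 2.02], [0.04, 2.7], [-1, 4.14], [0.28, 2.66], [-3.11, 3.11]. Speed limits (rad/s): [2.57, 2.57, 3.14, 3.14, 3.14, 3.14].

### API

Orientations are given as [roll, pitch, yaw] about the fixed x, y, z axes, in that order (R = Rz(yaw) Ry(pitch) Rx(roll)).
In Python, from plant import get_obs, capture, bot, spot_in gives the robot as it stands.
- The arm moves only by the shell command python3 -m handwheel 'ROWS' [OPENING]. ROWS is JSON, a list of rows, each a list of 2 entries, a list of its own where there are three numbers: the shift along the world's x, y, z in mm, then the turn, a rotation vector about the world's x, y, z in rad. In form: [[[x, y, z], [wx, wy, wz]], ...]. A call has 1 to 12 rows; each row shifts and turns the commanded pose from where the row before left it; what a row does not reach is not made up. A row lasts 1/8 s, in which the tool goes at most 62.5 mm and 10.7 degrees, less where a joint would pass 70% of its speed; a pose out of reach is approached as far as the arm can. A call is refused whole if a number of a shift passes 62.5 or a number of a turn 0.188, either way. A call with a gripper value outside its range is refused whole. OPENING is the closure, from 0 (fully open) to 1 (shut), set as the call begins (- or left out, the last holds). The fingers move at their own pace and stop on an object; the grip force is fixed at half the most. Time passes only in rows, so rows that do not move let the fingers close. It gives the time, the measured TCP pose, the force and the opening at its end, in the units of the state.
- get_obs(): the state, without advancing time (a new reading comes with each control period).
- capture(name): name is "scene" or "side" or "wrist"; returns a dict with "img" (480x640x3 uint8, red, green, blue), "fx", "fy", "cx", "cy" (pixels), "cam_to_world" (4x4, takes a point from camera to world coordinates). Camera axes: x right, y up, looking along -z (the intrinsics and any distortion apply to the point x, -y, -z); pixel columns grow to the right and rows downward; lengths in mm; the calibration is good to about 2 mm. A picture is of the moment at which its call begins. There is no depth.
- bot.close_job(): hands the job in, once; it reports no verdict.
Trained networks look in the newest picture that a camera, given by its name, has taken for a name from the list of things; names that differ only in an ending like _2 or _b are one class to them, and where a whole thing is asked for, a point or a joint stands for the part that bears it (a point fixed in the world has none). Each returns a list of dicts, best first, with "score" (0 to 1); they miss things now and then, are a little off and sometimes report something else, mostly with a low value. They report only what shows in the picture. A call takes as long as a camera call. They do not tell look-alikes from the thing itself.
- spot_in(thing, camera): "xyz" ([x, y, z] in mm, in the coordinates of the camera as it stood for that picture, good to about 4 mm: the middle of the surface that is visible of it).
The state is a dict: "time": time; "joint_positions": joint angles; "dq": joint speeds; "tau": joint torques, N m; "tool_pos": TCP position; "tcp_rot": TCP orientation; "contact_force": force on the tool from outside, world axes, zero at the start; "moment": the same for the moment, N m; "grip_width": finger opening in mm.
Only numpy, scipy, OpenCV 4.12 (cv2) and the standard library are available. Lean on these libraries where they do the work, as an engineer would, in place of code of your own. Each camera call takes 0.05 s, during which the arm holds its last target. There are 200 camera calls.

## Working session

There is one attempt and no reset: what is moved stays moved. The work goes in short steps, Python scripts to look and compute and a shell command to move; the robot and the scene stay as the last step left them, time stands still between calls to the robot, and variables do not carry over. Pictures are saved under pics/ and viewed, about 12 in all and at most 16, crops included, and the job is handed in when it is done.

```bash
ls; mkdir -p pics; cat > h.py <<'E'
import numpy as np,cv2
from plant import get_obs,capture,bot,spot_in
def snap(cam,fn=None):
    c=capture(cam)
    if fn: cv2.imwrite('pics/'+fn,c['img'][:,:,::-1])
    return c
def w2p(c,p):
    M=np.linalg.inv(np.array(c['cam_to_world']));q=M[:3,:3]@np.array(p)+M[:3,3]
    return c['cx']+c['fx']*q[0]/-q[2], c['cy']+c['fy']*(-q[1])/-q[2]
def p2w(c,u,v,z):
    M=np.array(c['cam_to_world']);d=M[:3,:3]@np.array([(u-c['cx'])/c['fx'],-(v-c['cy'])/c['fy'],-1.])
    o=M[:3,3];return o+d*(z-o[2])/d[2]
def spots(c,cam,names):
    M=np.array(c['cam_to_world'])
    for n in names:
        for s in spot_in(n,cam):
            x=M[:3,:3]@np.array(s['xyz'])+M[:3,3]
            print(cam,n,round(s['score'],2),x.round(0),np.round(w2p(c,x)))
ALL=['board','jar','funnel','amber_bottle','green_bottle','violet_bottle','black_bottle','cork_pot','tin']
E
python3 - <<'E'
from h import *
print(get_obs())
for k in ['scene','side']:
    c=snap(k,k+'0.png'); print({a:b for a,b in c.items() if a!='img'}); spots(c,k,ALL)
E
```

```text
pics
{'time': 0.0, 'joint_positions': array([-1.42099036e+00,  3.42716631e-01,  1.52504498e+00,  1.76520955e-05,
        1.27537548e+00, -1.45982148e-01]), 'dq': array([ 0.00076539,  0.00069461, -0.00217067,  0.00230765,  0.00010581,
        0.00178694]), 'tau': array([-8.84700385e-04, -4.31245172e+01, -2.44217545e+01,  7.17379153e-02,
        5.61948004e-02, -1.23763780e-04]), 'tool_pos': array([ 153.0121717 , -501.81113754,  248.03833317]), 'tcp_rot': array([-3.14006709e+00, -2.41361026e-04,  2.95782780e-01]), 'contact_force': array([ 0.4014959 , -0.07536621,  0.03232998]), 'moment': array([ 0.03948876, -0.02586962,  0.00461952]), 'grip_width': 92.21597081593877}
{'fx': 441.0548602689966, 'fy': 441.0548602689966, 'cx': 317.98945229562406, 'cy': 234.66128823906357, 'cam_to_world': array([[ 5.05867772e-01, -6.01210086e-01,  6.18582436e-01,
         1.03941261e+03],
       [ 8.62592978e-01,  3.47925064e-01, -3.67262174e-01,
        -3.05973478e+02],
       [ 5.58138987e-03,  7.19370963e-01,  6.94603675e-01,
         6.64240276e+02],
       [ 0.00000000e+00,  0.00000000e+00,  0.0000000
[... 846 characters left out ...]
       -6.42756286e+02],
       [ 1.17589117e-02,  6.45895031e-01,  7.63335665e-01,
         8.22427014e+02],
       [ 0.00000000e+00,  0.00000000e+00,  0.00000000e+00,
         1.00000000e+00]])}
side board 0.92 [ 539. -208.   14.] [370. 354.]
side funnel 0.81 [448. 131.  40.] [292. 188.]
side amber_bottle 0.81 [529. 257.  52.] [327. 135.]
side green_bottle 0.87 [609. 208.  55.] [371. 148.]
side violet_bottle 0.82 [291. 271.  67.] [204. 133.]
side violet_bottle 0.61 [532. 165.  51.] [335. 168.]
side black_bottle 0.85 [533.  61.  56.] [343. 206.]
side black_bottle 0.22 [ 480. -272.   38.] [338. 389.]
side cork_pot 0.9 [612. 115.  40.] [381. 188.]
side tin 0.89 [ 478. -268.   36.] [336. 387.]
```

View pics/scene0.png

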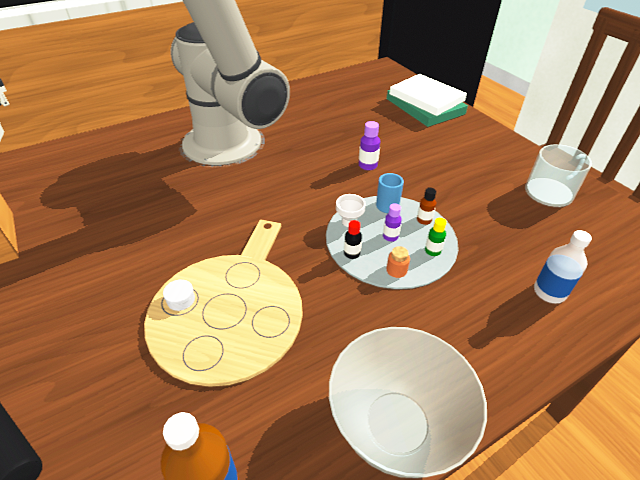

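View pics/side0.png

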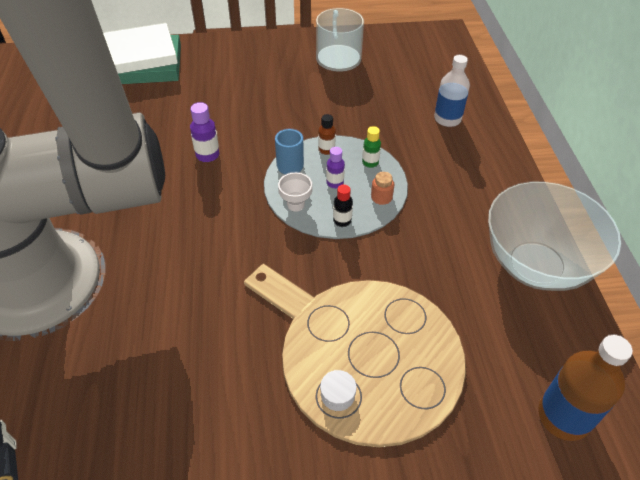

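The scene shows the board at lower left (scene px ~224,311) with the handle toward the robot. The tray at (392,240) holds the jar, funnel, four small bottles and the pot, and the big violet look-alike is off the tray. I'll turn the pixels into positions.

```bash
python3 - <<'E'
from h import *
cs=snap('scene');cd=snap('side')
P={'c-handle':((243,275),(329,323),12),'c-mid':((224,311),(374,354),12),'c-left':((271,322),(405,316),12),'c-behind':((203,353),(423,388),12),'c-tin':((180,304),(339,397),12),
'jar':((390,179),(289,138),81),'funnel':((350,203),(295,183),62),'amber':((430,191),(327,120),88),'green':((440,222),(373,132),88),'violet':((394,208),(336,152),88),'black':((354,225),(344,189),88),'pot':((400,252),(382,176),58)}
for n,(a,b,z) in P.items(): print(n,p2w(cs,*a,z)[:2].round(),p2w(cd,*b,z)[:2].round())
E
```

```text
c-handle [ 483. -144.] [ 483. -147.]
c-mid [ 545. -208.] [ 545. -209.]
c-left [ 608. -145.] [ 606. -147.]
c-behind [ 607. -270.] [ 607. -272.]
c-tin [ 490. -272.] [ 482. -272.]
jar [448. 228.] [452. 223.]
funnel [454. 120.] [454. 121.]
amber [530. 269.] [529. 260.]
green [614. 222.] [611. 216.]
violet [536. 170.] [534. 167.]
black [538.  72.] [535.  72.]
pot [619. 126.] [615. 127.]
```

```bash
python3 -m handwheel '[[[28,50,5],[0,0,0]],[[28,50,5],[0,0,0]],[[28,50,5],[0,0,0]],[[28,50,5],[0,0,0]],[[28,50,5],[0,0,0]],[[28,50,5],[0,0,0]],[[28,50,5],[0,0,0]],[[28,50,5],[0,0,0]],[[28,50,5],[0,0,0]],[[28,50,5],[0,0,0]],[[28,50,5],[0,0,0]],[[28,50,0],[0,0,0]]]' 0.2
python3 -m handwheel '[[[28,50,0],[0,0,0]],[[0,20,0],[0,0,0]],[[0,0,0],[0,0,0]],[[0,0,0],[0,0,0]]]'
python3 - <<'E'
from h import *
o=get_obs();print(o['tool_pos'],o['tcp_rot'],o['grip_width'],o['time'])
c=snap('wrist','wrist1.png');print(c['cam_to_world'])
spots(c,'wrist',ALL)
E
```

```text
time: 2.6
tool_pos: [489.9, 99.7, 304.4]
tcp_rot: [3.141, -0.001, 0.296]
contact_force: [1.1, -1.2, 0.1]
grip_width: 73.2
time: 3.1
tool_pos: [516.6, 166.6, 303.9]
tcp_rot: [3.141, 0.0, 0.295]
contact_force: [-1.1, -0.3, 0.9]
grip_width: 73.4
[516.62649032 166.62495757 303.94546301] [3.14092097e+00 2.46010824e-04 2.95019522e-01] 73.44239078438679 3.1
[[ 2.90808395e-01  9.25071836e-01  2.44279709e-01  5.82336613e+02]
 [-9.56781073e-01  2.80990492e-01  7.49287730e-02  1.87971522e+02]
 [ 6.74222098e-04 -2.55512118e-01  9.66805618e-01  4.39822352e+02]
 [ 0.00000000e+00  0.00000000e+00  0.00000000e+00  1.00000000e+00]]
wrist board 0.64 [ 567. -121.   12.] [589. 228.]
wrist jar 0.57 [452. 224.  55.] [241. 249.]
wrist funnel 0.64 [446. 118.  42.] [343. 280.]
wrist amber_bottle 0.67 [536. 262.  65.] [222. 154.]
wrist green_bottle 0.95 [614. 220.  77.] [291.  78.]
wrist violet_bottle 0.83 [539. 175.  74.] [316. 180.]
wrist black_bottle 0.67 [537.  86.  62.] [407. 209.]
wrist cork_pot 0.9 [621. 128.  56.] [394. 105.]
```

View pics/wrist1.png

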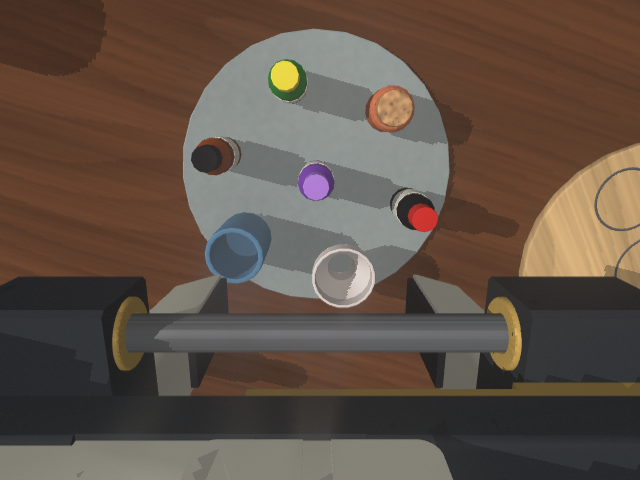

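The wrist view shows the whole tray: jar mouth (235,254), funnel (344,277), and the amber (207,159), green (285,76) and violet (316,186) caps.

```bash
python3 - <<'E'
from h import *
c=snap('wrist')
P={'jar':((236,254),81),'funnel':((344,277),62),'amber':((207,159),88),'green':((285,76),88),'violet':((316,186),88),'black':((423,218),88),'pot':((395,106),58)}
for n,(a,z) in P.items(): print(n,p2w(c,*a,z)[:2].round(1))
o=get_obs();print(o['tool_pos'])
E
```

```text
jar [455.3 226.4]
funnel [456.4 122.4]
amber [531.7 269.2]
green [613.6 224.5]
violet [536.6 175.2]
black [537.  78.]
pot [620.6 127.9]
[517.06801042 167.67279703 303.71931545]
```

```bash
python3 -m handwheel '[[[-32,29,-20],[0,0,0]],[[-32,29,-20],[0,0,0]],[[0,0,-50],[0,0,0]],[[0,0,-50],[0,0,0]],[[0,0,-45],[0,0,0]],[[0,0,-35],[0,0,0]],[[0,0,-20],[0,0,0]],[[0,0,-7],[0,0,0]],[[0,0,0],[0,0,0]],[[0,0,0],[0,0,0]]]' 0.13
python3 -m handwheel '[[[0,0,0],[0,0,0]],[[0,0,0],[0,0,0]],[[0,0,0],[0,0,0]],[[0,0,0],[0,0,0]]]' 0.6
python3 -m handwheel '[[[0,0,0],[0,0,0]],[[0,0,20],[0,0,0]],[[0,0,40],[0,0,0]],[[0,0,50],[0,0,0]],[[0,0,30],[0,0,0]],[[0,0,0],[0,0,0]]]'
```

```text
time: 4.9
tool_pos: [453.7, 226.0, 57.7]
tcp_rot: [3.142, -0.002, 0.296]
contact_force: [0.6, -0.1, 0.6]
grip_width: 79.6
time: 5.4
tool_pos: [453.2, 225.8, 57.0]
tcp_rot: [3.142, -0.0, 0.296]
contact_force: [-0.9, 0.7, 2.9]
grip_width: 53.4
time: 6.15
tool_pos: [454.0, 226.1, 198.4]
tcp_rot: [3.142, -0.004, 0.296]
contact_force: [1.1, 0.7, -2.8]
grip_width: 53.2
```

```bash
python3 -m handwheel '[[[11,-54,0],[0,0,0]],[[11,-54,0],[0,0,0]],[[12,-54,0],[0,0,0]],[[11,-54,0],[0,0,0]],[[12,-54,0],[0,0,0]],[[11,-54,0],[0,0,0]],[[12,-54,0],[0,0,0]],[[11,-54,0],[0,0,0]],[[1,-2,0],[0,0,0]],[[0,0,-30],[0,0,0]],[[0,0,-40],[0,0,0]],[[0,0,-30],[0,0,0]]]'
python3 -m handwheel '[[[0,0,-15],[0,0,0]],[[0,0,-10],[0,0,0]],[[0,0,-4],[0,0,0]],[[0,0,-3],[0,0,0]],[[0,0,-1],[0,0,0]],[[0,0,0],[0,0,0]]]'
```

```text
time: 7.65
tool_pos: [543.4, -206.5, 93.3]
tcp_rot: [-3.138, 0.003, 0.296]
contact_force: [0.4, 0.3, -1.5]
grip_width: 53.5
time: 8.4
tool_pos: [545.3, -208.3, 64.2]
tcp_rot: [3.141, -0.001, 0.296]
contact_force: [-0.6, -0.7, -2.2]
grip_width: 53.3
```

```bash
python3 -m handwheel '[[[0,0,-1],[0,0,0]],[[0,0,0],[0,0,0]]]'
python3 -m handwheel '[[[0,0,0],[0,0,0]],[[0,0,0],[0,0,0]],[[0,0,0],[0,0,0]],[[0,0,30],[0,0,0]],[[0,0,50],[0,0,0]],[[0,0,50],[0,0,0]],[[0,0,10],[0,0,0]],[[0,0,0],[0,0,0]]]' 0.13
python3 - <<'E'
from h import *
o=get_obs();print(o['tool_pos'])
cv2.imwrite('pics/m.png',np.hstack([snap('wrist')['img'][:,:,::-1],snap('side')['img'][200:,:,::-1].copy().repeat(1,0) if 0 else cv2.resize(snap('side')['img'][240:480,200:520,::-1],(640,480))])[::1])
i=cv2.imread('pics/m.png');cv2.imwrite('pics/m.png',cv2.resize(i,(800,300)))
for k in ['scene','side','wrist']:
    c=snap(k);spots(c,k,['jar'])
E
```

```text
time: 8.65
tool_pos: [545.3, -208.3, 63.0]
tcp_rot: [3.141, -0.0, 0.296]
contact_force: [0.3, -1.0, -0.5]
grip_width: 53.1
time: 9.65
tool_pos: [545.1, -208.2, 203.0]
tcp_rot: [3.141, -0.001, 0.296]
contact_force: [0.4, -0.1, -0.3]
grip_width: 79.8
[ 545.09619263 -208.23834733  203.02694102]
scene jar 0.77 [ 559. -213.   64.] [220. 300.]
side jar 0.66 [601. 209.  26.] [366. 159.]
side jar 0.56 [ 543. -219.   62.] [377. 343.]
side jar 0.25 [527. 260.  53.] [326. 134.]
wrist jar 0.55 [ 541. -213.   60.] [323. 237.]
```

View pics/m.png

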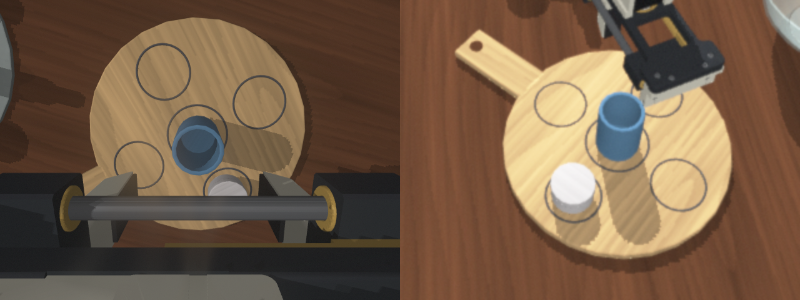

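The jar stands inside the middle circle. Amber is next.

```bash
python3 -m handwheel '[[[-2,59,0],[0,0,0]],[[-2,59,0],[0,0,0]],[[-2,59,0],[0,0,0]],[[-2,59,0],[0,0,0]],[[-2,59,0],[0,0,0]],[[-2,59,0],[0,0,0]],[[-2,59,0],[0,0,0]],[[-1,59,0],[0,0,0]],[[0,3,0],[0,0,0]],[[0,0,-30],[0,0,0]],[[0,0,-30],[0,0,0]],[[0,0,0],[0,0,0]]]' 0.35
python3 -m handwheel '[[[0,0,-35],[0,0,0]],[[0,0,-35],[0,0,0]],[[0,0,-15],[0,0,0]],[[0,0,-7],[0,0,0]],[[0,0,0],[0,0,0]],[[0,0,0],[0,0,0]]]'
python3 -m handwheel '[[[0,0,0],[0,0,0]],[[0,0,0],[0,0,0]],[[0,0,0],[0,0,0]],[[0,0,0],[0,0,0]],[[0,0,0],[0,0,0]]]' 0.85
python3 -m handwheel '[[[0,0,20],[0,0,0]],[[0,0,40],[0,0,0]],[[0,0,50],[0,0,0]],[[0,0,42],[0,0,0]],[[0,0,0],[0,0,0]]]'
```

```text
time: 11.55
tool_pos: [528.8, 265.3, 140.5]
tcp_rot: [3.141, 0.006, 0.295]
contact_force: [-0.6, -1.1, -0.4]
grip_width: 59.8
time: 12.3
tool_pos: [530.8, 267.0, 52.0]
tcp_rot: [3.142, -0.002, 0.296]
contact_force: [1.2, 0.3, -0.2]
grip_width: 59.5
time: 12.92
tool_pos: [530.1, 266.9, 50.9]
tcp_rot: [3.142, -0.0, 0.296]
contact_force: [-0.7, 0.5, 1.8]
grip_width: 33.4
time: 13.55
tool_pos: [531.6, 267.3, 206.3]
tcp_rot: [-3.141, -0.007, 0.296]
contact_force: [0.1, 0.3, -2.0]
grip_width: 33.3
```

```bash
python3 -m handwheel '[[[-6,-59,0],[0,0,0]],[[-7,-59,0],[0,0,0]],[[-7,-59,0],[0,0,0]],[[-7,-59,0],[0,0,0]],[[-7,-59,0],[0,0,0]],[[-7,-59,0],[0,0,0]],[[-6,-59,0],[0,0,0]],[[0,0,-20],[0,0,0]],[[0,0,-30],[0,0,0]],[[0,0,-40],[0,0,0]],[[0,0,-30],[0,0,0]],[[0,0,0],[0,0,0]]]'
python3 -m handwheel '[[[0,0,-12],[0,0,0]],[[0,0,-8],[0,0,0]],[[0,0,-3],[0,0,0]],[[0,0,-2],[0,0,0]],[[0,0,-1],[0,0,0]],[[0,0,0],[0,0,0]],[[0,0,0],[0,0,0]]]'
python3 -m handwheel '[[[0,0,0],[0,0,0]],[[0,0,0],[0,0,0]],[[0,0,0],[0,0,0]],[[0,0,30],[0,0,0]],[[0,0,50],[0,0,0]],[[0,0,50],[0,0,0]],[[0,0,16],[0,0,0]],[[0,0,0],[0,0,0]]]' 0.35
```

```text
time: 15.05
tool_pos: [480.8, -145.2, 79.8]
tcp_rot: [-3.137, 0.006, 0.296]
contact_force: [0.6, -0.1, -0.3]
grip_width: 33.0
time: 15.92
tool_pos: [483.2, -146.3, 56.9]
tcp_rot: [3.141, -0.0, 0.296]
contact_force: [0.8, -0.0, -0.4]
grip_width: 33.4
time: 16.92
tool_pos: [483.6, -146.5, 204.0]
tcp_rot: [3.139, -0.002, 0.296]
contact_force: [0.4, -0.0, -0.4]
grip_width: 59.8
```

```bash
python3 -m handwheel '[[[18,52,0],[0,0,0]],[[18,52,0],[0,0,0]],[[18,52,0],[0,0,0]],[[18,52,0],[0,0,0]],[[18,52,0],[0,0,0]],[[18,52,0],[0,0,0]],[[18,52,0],[0,0,0]],[[4,4,0],[0,0,0]],[[0,0,-30],[0,0,0]],[[0,0,-30],[0,0,0]],[[0,0,0],[0,0,0]]]'
python3 -m handwheel '[[[0,0,-35],[0,0,0]],[[0,0,-35],[0,0,0]],[[0,0,-15],[0,0,0]],[[0,0,-7],[0,0,0]],[[0,0,0],[0,0,0]],[[0,0,0],[0,0,0]]]'
python3 -m handwheel '[[[0,0,0],[0,0,0]],[[0,0,0],[0,0,0]],[[0,0,0],[0,0,0]],[[0,0,0],[0,0,0]],[[0,0,0],[0,0,0]]]' 0.85
python3 -m handwheel '[[[0,0,20],[0,0,0]],[[0,0,40],[0,0,0]],[[0,0,50],[0,0,0]],[[0,0,42],[0,0,0]],[[0,0,0],[0,0,0]]]'
```

```text
time: 18.3
tool_pos: [611.0, 220.4, 139.0]
tcp_rot: [-3.141, 0.008, 0.295]
contact_force: [-1.0, -1.2, 0.5]
grip_width: 60.0
time: 19.05
tool_pos: [613.8, 222.0, 52.2]
tcp_rot: [3.141, -0.002, 0.296]
contact_force: [-0.2, -0.6, 0.1]
grip_width: 59.9
time: 19.68
tool_pos: [613.1, 221.9, 50.9]
tcp_rot: [3.142, -0.0, 0.296]
contact_force: [-0.1, 0.6, 2.2]
grip_width: 33.4
time: 20.3
tool_pos: [614.7, 222.2, 206.8]
tcp_rot: [3.141, -0.008, 0.296]
contact_force: [0.1, 1.0, -1.7]
grip_width: 33.3
```

```bash
python3 -m handwheel '[[[-1,-61,0],[0,0,0]],[[-1,-61,0],[0,0,0]],[[-1,-61,0],[0,0,0]],[[-1,-61,0],[0,0,0]],[[-1,-61,0],[0,0,0]],[[-1,-61,0],[0,0,0]],[[0,-2,0],[0,0,0]],[[0,0,-20],[0,0,0]],[[0,0,-30],[0,0,0]],[[0,0,-40],[0,0,0]],[[0,0,-30],[0,0,0]],[[0,0,0],[0,0,0]]]'
python3 -m handwheel '[[[0,0,-12],[0,0,0]],[[0,0,-8],[0,0,0]],[[0,0,-3],[0,0,0]],[[0,0,-2],[0,0,0]],[[0,0,-1],[0,0,0]],[[0,0,0],[0,0,0]],[[0,0,0],[0,0,0]]]'
python3 -m handwheel '[[[0,0,0],[0,0,0]],[[0,0,0],[0,0,0]],[[0,0,0],[0,0,0]],[[0,0,30],[0,0,0]],[[0,0,50],[0,0,0]],[[0,0,50],[0,0,0]],[[0,0,16],[0,0,0]],[[0,0,0],[0,0,0]]]' 0.35
```

```text
time: 21.8
tool_pos: [604.9, -144.4, 79.2]
tcp_rot: [-3.137, 0.006, 0.297]
contact_force: [-0.9, -0.3, -1.5]
grip_width: 33.2
time: 22.68
tool_pos: [607.1, -146.2, 56.9]
tcp_rot: [3.141, -0.0, 0.296]
contact_force: [0.1, 0.5, -1.3]
grip_width: 33.1
time: 23.68
tool_pos: [607.3, -146.3, 203.5]
tcp_rot: [3.14, -0.001, 0.296]
contact_force: [1.0, -0.8, 0.0]
grip_width: 59.9
```

```bash
python3 -m handwheel '[[[-12,53,0],[0,0,0]],[[-12,53,0],[0,0,0]],[[-12,53,0],[0,0,0]],[[-12,53,0],[0,0,0]],[[-12,53,0],[0,0,0]],[[-11,53,0],[0,0,0]],[[0,0,0],[0,0,0]],[[0,0,-30],[0,0,0]],[[0,0,-30],[0,0,0]],[[0,0,0],[0,0,0]]]'
python3 -m handwheel '[[[0,0,-35],[0,0,0]],[[0,0,-35],[0,0,0]],[[0,0,-15],[0,0,0]],[[0,0,-7],[0,0,0]],[[0,0,0],[0,0,0]],[[0,0,0],[0,0,0]]]'
python3 -m handwheel '[[[0,0,0],[0,0,0]],[[0,0,0],[0,0,0]],[[0,0,0],[0,0,0]],[[0,0,0],[0,0,0]],[[0,0,0],[0,0,0]]]' 0.85
python3 -m handwheel '[[[0,0,20],[0,0,0]],[[0,0,40],[0,0,0]],[[0,0,50],[0,0,0]],[[0,0,42],[0,0,0]],[[0,0,0],[0,0,0]]]'
```

```text
time: 24.92
tool_pos: [534.1, 170.4, 139.3]
tcp_rot: [-3.141, 0.008, 0.295]
contact_force: [0.4, 0.0, -0.3]
grip_width: 59.3
time: 25.68
tool_pos: [536.8, 171.9, 51.9]
tcp_rot: [3.141, -0.002, 0.296]
contact_force: [-0.1, 0.2, -1.2]
grip_width: 59.4
time: 26.3
tool_pos: [536.1, 171.8, 50.9]
tcp_rot: [3.142, -0.0, 0.296]
contact_force: [-1.8, -0.4, 2.0]
grip_width: 33.2
time: 26.92
tool_pos: [537.7, 172.1, 206.2]
tcp_rot: [3.141, -0.007, 0.296]
contact_force: [-0.4, 0.1, -0.2]
grip_width: 33.0
```

```bash
python3 -m handwheel '[[[9,-55,0],[0,0,0]],[[9,-55,0],[0,0,0]],[[9,-55,0],[0,0,0]],[[9,-55,0],[0,0,0]],[[9,-55,0],[0,0,0]],[[9,-55,0],[0,0,0]],[[9,-55,0],[0,0,0]],[[8,-55,0],[0,0,0]],[[0,-3,-20],[0,0,0]],[[0,0,-35],[0,0,0]],[[0,0,-40],[0,0,0]],[[0,0,-25],[0,0,0]]]'
python3 -m handwheel '[[[0,0,0],[0,0,0]],[[0,0,-12],[0,0,0]],[[0,0,-8],[0,0,0]],[[0,0,-3],[0,0,0]],[[0,0,-2],[0,0,0]],[[0,0,-1],[0,0,0]],[[0,0,0],[0,0,0]],[[0,0,0],[0,0,0]]]'
python3 -m handwheel '[[[0,0,0],[0,0,0]],[[0,0,0],[0,0,0]],[[0,0,0],[0,0,0]],[[0,0,30],[0,0,0]],[[0,0,50],[0,0,0]],[[0,0,50],[0,0,0]],[[0,0,16],[0,0,0]],[[0,0,0],[0,0,0]]]' 0.35
```

```text
time: 28.42
tool_pos: [605.3, -270.3, 78.5]
tcp_rot: [-3.137, 0.004, 0.296]
contact_force: [-0.3, -0.2, 0.2]
grip_width: 33.3
time: 29.42
tool_pos: [607.1, -271.3, 57.0]
tcp_rot: [3.141, -0.0, 0.296]
contact_force: [0.8, 0.0, -0.1]
grip_width: 32.8
time: 30.42
tool_pos: [607.3, -271.3, 203.6]
tcp_rot: [3.14, -0.001, 0.296]
contact_force: [-0.7, -1.0, -0.6]
grip_width: 60.0
```

```bash
python3 -m handwheel '[[[0,0,40],[0,0,0]],[[-33,21,20],[0,0,0]],[[-33,21,20],[0,0,0]],[[-33,21,20],[0,0,0]],[[0,0,0],[0,0,0]],[[0,0,0],[0,0,0]]]' 0.05
python3 - <<'E'
from h import *
o=get_obs();print(o['tool_pos'])
c=snap('wrist','wrist2.png');spots(c,'wrist',ALL)
E
```

```text
time: 31.18
tool_pos: [508.1, -208.3, 301.1]
tcp_rot: [-3.14, 0.002, 0.296]
contact_force: [-0.4, 0.8, 0.0]
grip_width: 87.2
[ 508.11396449 -208.32171073  301.06530522]
wrist board 0.75 [ 550. -192.   11.] [315. 152.]
wrist jar 0.58 [ 547. -211.   39.] [333. 163.]
wrist funnel 0.75 [459. 107.  12.] [  5. 152.]
wrist amber_bottle 0.63 [ 491. -150.   71.] [250. 206.]
wrist green_bottle 0.92 [ 604. -151.   83.] [285.  77.]
wrist violet_bottle 0.83 [ 603. -263.   69.] [412. 120.]
wrist black_bottle 0.62 [533.  67.  50.] [28. 86.]
wrist tin 0.84 [ 483. -266.   40.] [366. 241.]
```

View pics/wrist2.png

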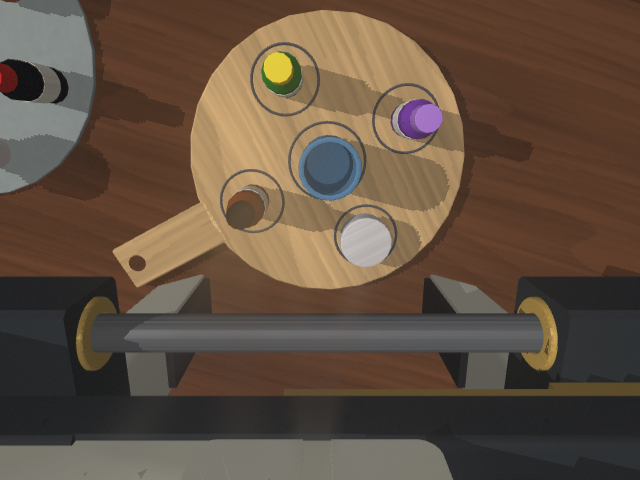

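All four stand inside their circles: green (280,72), violet (415,120), amber (247,207), jar (330,167). Next I'll put numbers on it.

```bash
python3 - <<'E'
from h import *
c=snap('wrist')
for n,a,z,b in [('jar',(330,168),87,(327,159.5)),('amber',(242,215),94,(252,201)),('green',(279,67),94,(285,79)),('violet',(427,118),94,(406.5,118.5))]:
    p=p2w(c,*a,z)[:2];q=p2w(c,*b,12)[:2];print(n,p.round(1),q.round(1),(p-q).round(1))
print(get_obs()['tool_pos'])
# jar rim from both others
im=c['img']
for k in ['scene','side']:
    d=snap(k);x0,y0=(160,230) if k=='scene' else (300,270)
    cv2.imwrite('pics/%s_z.png'%k,cv2.resize(d['img'][y0:y0+150,x0:x0+160,::-1],(800,600) if 0 else (400,375),interpolation=cv2.INTER_CUBIC))
a=np.hstack([cv2.imread('pics/scene_z.png'),cv2.imread('pics/side_z.png')]);cv2.imwrite('pics/z.png',a)
E
```

```text
jar [ 545.6 -207.5] [ 546.9 -206.4] [-1.3 -1.1]
amber [ 486.6 -147.4] [ 483.3 -144.2] [ 3.3 -3.1]
green [ 608.9 -145.8] [ 608.5 -144.5] [ 0.4 -1.3]
violet [ 606.7 -269.6] [ 608.2 -270. ] [-1.4  0.4]
[ 508.11571586 -208.25898492  302.62548133]
```

View pics/z.png

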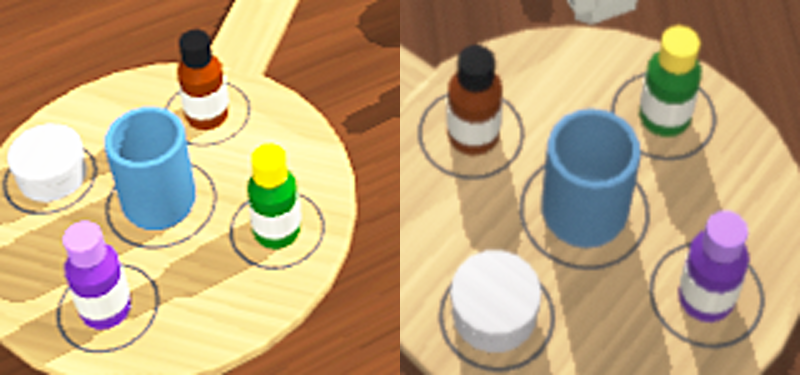

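The jar reads (545.5,-208) and everything is within 5 mm. Now the funnel.

```bash
python3 -m handwheel '[[[-9,55,-10],[0,0,0]],[[-9,55,-10],[0,0,0]],[[-9,55,-10],[0,0,0]],[[-9,55,-10],[0,0,0]],[[-9,55,-10],[0,0,0]],[[-8,55,-10],[0,0,0]],[[0,0,-30],[0,0,0]],[[0,0,-40],[0,0,0]],[[0,0,-30],[0,0,0]],[[0,0,0],[0,0,0]]]' 0.05
python3 -m handwheel '[[[0,0,-35],[0,0,0]],[[0,0,-30],[0,0,0]],[[0,0,-15],[0,0,0]],[[0,0,-6],[0,0,0]],[[0,0,0],[0,0,0]],[[0,0,0],[0,0,0]]]'
python3 -m handwheel '[[[0,0,0],[0,0,0]],[[0,0,0],[0,0,0]],[[0,0,0],[0,0,0]],[[0,0,0],[0,0,0]],[[0,0,0],[0,0,0]]]' 0.6
python3 -m handwheel '[[[0,0,20],[0,0,0]],[[0,0,40],[0,0,0]],[[0,0,50],[0,0,0]],[[0,0,50],[0,0,0]],[[0,0,0],[0,0,0]]]'
```

```text
time: 33.08
tool_pos: [453.8, 121.7, 141.3]
tcp_rot: [-3.141, 0.004, 0.296]
contact_force: [-1.2, -0.8, -0.0]
grip_width: 87.0
time: 33.83
tool_pos: [455.8, 121.9, 57.8]
tcp_rot: [3.141, -0.002, 0.296]
contact_force: [0.5, 0.5, -0.5]
grip_width: 87.0
time: 34.45
tool_pos: [455.2, 121.8, 56.9]
tcp_rot: [3.141, -0.0, 0.296]
contact_force: [-0.4, -0.2, 2.3]
grip_width: 61.5
time: 35.08
tool_pos: [456.9, 122.0, 220.2]
tcp_rot: [3.14, -0.008, 0.296]
contact_force: [0.3, 0.3, -0.9]
grip_width: 61.4
```

```bash
python3 -m handwheel '[[[15,-55,0],[0,0,0]],[[15,-55,0],[0,0,0]],[[15,-55,0],[0,0,0]],[[15,-55,0],[0,0,0]],[[15,-55,0],[0,0,0]],[[15,-55,0],[0,0,0]],[[0,0,0],[0,0,0]],[[0,0,-30],[0,0,0]],[[0,0,-30],[0,0,0]],[[0,0,-12],[0,0,0]],[[0,0,0],[0,0,0]],[[0,0,0],[0,0,0]]]'
python3 - <<'E'
from h import *
print(get_obs()['tool_pos'])
L=[]
for k,(x0,y0) in [('scene',(160,210)),('side',(300,250))]:
    d=snap(k);L.append(cv2.resize(d['img'][y0:y0+150,x0:x0+160,::-1],(400,375),interpolation=cv2.INTER_CUBIC))
cv2.imwrite('pics/z2.png',np.hstack(L))
E
```

```text
time: 36.58
tool_pos: [545.6, -208.2, 145.8]
tcp_rot: [3.14, -0.001, 0.296]
contact_force: [0.4, 1.0, 0.2]
grip_width: 61.7
[ 545.63896266 -208.21846298  145.76926799]
```

View pics/z2.png

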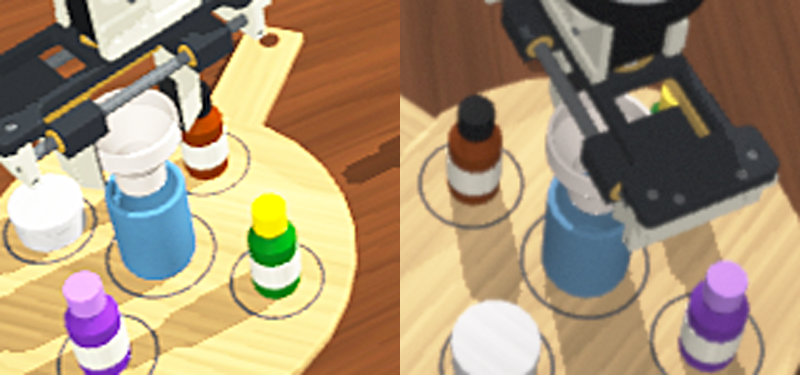

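The spout sits centred over the jar mouth in both views, so I'll lower it gently.

```bash
python3 -m handwheel '[[[0,0,-5],[0,0,0]],[[0,0,-5],[0,0,0]],[[0,0,-5],[0,0,0]],[[0,0,0],[0,0,0]],[[0,0,0],[0,0,0]]]'
python3 -m handwheel '[[[0,0,-5],[0,0,0]],[[0,0,-5],[0,0,0]],[[0,0,-5],[0,0,0]],[[0,0,0],[0,0,0]],[[0,0,0],[0,0,0]]]'
```

```text
time: 37.3
tool_pos: [545.1, -208.3, 129.7]
tcp_rot: [3.141, -0.0, 0.296]
contact_force: [0.1, -0.8, -0.0]
grip_width: 61.6
time: 37.92
tool_pos: [545.1, -208.2, 114.8]
tcp_rot: [3.141, -0.0, 0.296]
contact_force: [-0.5, -0.9, -0.6]
grip_width: 61.0
```

```bash
python3 -m handwheel '[[[0,0,-2],[0,0,0]],[[0,0,-1],[0,0,0]],[[0,0,0],[0,0,0]],[[0,0,0],[0,0,0]]]'
python3 -m handwheel '[[[0,0,0],[0,0,0]],[[0,0,0],[0,0,0]],[[0,0,0],[0,0,0]],[[0,0,20],[0,0,0]],[[0,0,40],[0,0,0]],[[0,0,50],[0,0,0]],[[0,0,50],[0,0,0]],[[-30,0,30],[0,0,0]],[[-30,0,0],[0,0,0]],[[0,0,0],[0,0,0]],[[0,0,0],[0,0,0]]]' 0.05
python3 - <<'E'
from h import *
c=snap('wrist')
L=[cv2.resize(c['img'][0:300,160:480,::-1],(266,250))]
for k,(x0,y0) in [('scene',(160,210)),('side',(300,250))]:
    d=snap(k);L.append(cv2.resize(d['img'][y0:y0+150,x0:x0+160,::-1],(266,250),interpolation=cv2.INTER_CUBIC))
    spots(d,k,['jar','funnel','tin','black_bottle','cork_pot'])
cv2.imwrite('pics/z3.png',np.hstack(L)); cv2.imwrite('pics/w3.png',c['img'][:,:,::-1])
E
```

```text
time: 38.42
tool_pos: [545.2, -208.2, 111.9]
tcp_rot: [3.141, -0.0, 0.296]
contact_force: [0.2, 0.1, -0.7]
grip_width: 61.0
time: 39.8
tool_pos: [485.4, -208.3, 301.7]
tcp_rot: [3.141, -0.0, 0.296]
contact_force: [0.0, -0.2, 1.1]
grip_width: 87.1
scene jar 0.62 [ 566. -214.   59.] [221. 305.]
scene funnel 0.74 [ 530. -210.  102.] [212. 273.]
scene tin 0.72 [ 492. -268.   41.] [179. 294.]
scene black_bottle 0.66 [542.  66.  56.] [352. 239.]
scene cork_pot 0.97 [629. 116.  47.] [399. 261.]
scene cork_pot 0.21 [ 495. -149.   65.] [240. 261.]
side jar 0.7 [ 538. -234.   57.] [375. 355.]
side funnel 0.69 [ 542. -195.   97.] [375. 316.]
side tin 0.71 [ 479. -272.   37.] [337. 389.]
side black_bottle 0.64 [541.  56.  42.] [347. 213.]
side cork_pot 0.61 [618. 112.  45.] [384. 186.]
side cork_pot 0.18 [ 477. -272.   36.] [336. 390.]
```

View pics/z3.png

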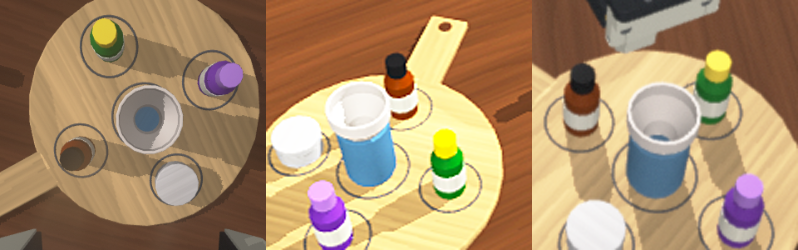

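The funnel is seated level, concentric with the jar. The bottles and tin stand unchanged, and the arm is clear. I'm handing in.

```bash
python3 -c "
from plant import bot;print(bot.close_job())"
```

```text
the job is handed in; nothing more can be done
None
```

I laid out the board as asked and handed the job in at about 40 s. The blue jar is on the middle circle with the white funnel seated in it. The amber bottle is on the handle side, the green one on the left, and the smaller violet one behind.

**Positions:** before the funnel went on, the wrist camera put the jar and bottles within about 5 mm of their circle centres. Amber was furthest off, at about 4.5 mm.

**Final pictures:** all three cameras show everything upright inside its circle, with the funnel level and concentric in the jar by eye. I took no final measurement of the funnel. The arm was raised clear.

**Things left alone:** the tin, black bottle and pot read within about 5 mm of their first readings. The exception is the side camera's black bottle, about 9 mm across and 14 mm lower than before. The scene camera put it within about 2 mm, so I took that as detector noise.

**Disagreements:** cameras differed by up to about 9 mm on where the bottles started on the tray. The jaws centred each one on closing, and the placing checks came out fine.

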